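# Cap the filled steam boiler at its vent position

### The job

The small steam boiler has just been filled. Lift the strainer funnel out of its filler neck by the wire handle and hang it by that handle on the hook of the drip stand; then put the bayonet cap into the neck, lugs down through the two notches, and turn it clockwise half-way to the lock, so that its grip bar points at the round dots on the collar (45 degrees from where it went in), never as far as the lock click. A spring in the neck turns a loose cap back, so finish there: the program ends while the gripper still holds the cap steady at the vent position, fully down in the neck, with the funnel left hanging and the other things on the table undisturbed.

Things in the scene. Friction and masses are not known exactly. Their poses are not given: they have to be found in the camera images.
- boiler: Fixed white bench steam boiler, 170 (x) x 210 (y) mm, top 90 mm high; origin on the table under its centre; gauge front faces -x; black carrying handle at x = +60 mm, 122 mm high. Aluminium filler neck on top, axis at x = -25, y = 0 mm, rim 120 mm high, bore radius 24 mm, 27 mm deep. Its 36 mm radius collar has raised marks: single bar = notch, dot = vent, double bar = lock
- neck (a point): Centre of the neck's rim plane; axes as the boiler's. A 5 mm thick flange here leaves a hole of radius 18 mm with two notches toward the boiler's +x and -x, about 10 mm wide, reaching to radius 24 mm. Seen from above, the dots are 45 degrees and the double bars 90 degrees clockwise from the notches. Backstops let an inserted cap turn clockwise only
- follower (a joint): Spring ring hidden in the neck, rad, 0 at rest. The cap's lugs meet it after about 0.18 rad clockwise, then push it: it reads the cap's angle - 0.18 (0.6 at the dots). It turns the cap back with 0.035 N m at first, 0.07 at the dots. Two ball plungers resist from a cap angle of about 1.0 rad; past 1.26 (follower 1.08) they snap over: the lock click
- cap: Loose black bayonet cap, about 90 g, standing on its steel plug. Origin at the centre of the plug's foot. Plug radius 15.5 mm; lugs toward its +x and -x, 6 mm wide, to radius 22 mm, 4 to 8 mm up; disc of radius 27 mm from 16 to 22 mm; grip bar along x, 48 long, 12 wide, top 44 mm up. It goes in with its x along the boiler's x, either way round
- cap_seat (a point): centre of the underside of the cap's disc, 16 mm above the cap's origin; meets neck when the cap is fully down
- funnel: Loose aluminium strainer funnel, about 150 g, standing in the neck. Origin at the foot of its spout (radius 14 mm); its shoulder, 22 mm up, rests on the neck's rim; cone rim 77 mm across, 60 mm up. A rigid 5 mm wire handle arches over it in its y-z plane: legs upright from 74 to 104 mm, 58 mm apart over their outsides, joined by a bar along y
- bail_top (a point): Middle of the wire handle's top bar, on the wire's axis, 110.5 mm above the funnel's origin; the bar falls 3 mm to each side. A finger outside each leg (closing along the funnel's y), 18 mm below this point, leaves the bar's middle free for the hook
- stand: Fixed steel drip stand: saucer of radius 57 mm, 13 mm high, origin on the table at its centre; a 6 mm wire post at x = +61 mm bends over, 174 mm high, into a hook arm that runs to -x over the saucer and turns up to a tip at x = -18 mm, top 187 mm high. The handle goes over the tip from the -x side, its bar across the arm, and is then lowered
- hook_seat (a point): seat of the hook, the lowest point of its upper surface, 170 mm above the saucer's centre; the axis of the handle's wire hangs 2.5 mm above it
- wax_pot: bystander: low round grey-white pot, 69 mm across, 41 mm high; origin under its centre
- tape: bystander: rolled yellow tape measure, 54 mm across, 19 mm high; origin under its centre
- thread: bystander: upright thread spool, 40 mm across, 55 mm high; origin under its centre
Mind the look-alikes: they are no part of the job. Several things have the shape of the cap; the one meant has the colours described above.

How it is judged:
On the way, in this order (a step that is already met when the one before it is completed fails the run):
1. the funnel hangs by its handle on the stand's hook, let go (distance between bail_top and hook_seat below 0.012 m and contact force between funnel and stand above 0.4 N and contact force between funnel and the fingers below 0.05 N), for 0.2 s.
2. the cap is fully down in the neck, its lugs through the notches (horizontal distance between cap_seat and neck below 0.004 m and z of cap_seat in the frame of neck between -0.0025 and 0.0025 m and angle between the x axis of cap and the x axis of boiler, either way round below 0.45 rad), for 0.1 s.
At the end, for the whole second after the job is handed in: Cap fully down in the neck (disc within 2.5 mm of the rim, axis within 4 mm), turned 35 to 55 degrees clockwise against the follower, still, gripped (over 1 N). Funnel at rest, hanging by its handle in the hook's seat (bar within 12 mm), off the arm (horizontal distance between cap_seat and neck below 0.004 m and z of cap_seat in the frame of neck between -0.0025 and 0.0025 m and angle between cap's own z axis and vertical below 0.08 rad and angle between the x axis of cap and the x axis of boiler, either way round between 0.61 and 0.96 rad and value of joint follower between 0.35 and 0.95 rad and angular speed of cap below 0.1 rad/s and contact force between the fingers and cap above 1 N and distance between bail_top and hook_seat below 0.012 m and contact force between funnel and stand above 0.4 N and linear speed of funnel below 0.05 m/s and contact force between funnel and the arm below 0.05 N); the arm keeps its last pose, push and grip.
It fails at once if the cap was turned past the lock click (value of joint follower above 1.08 rad).
It fails at once if a bystander was disturbed (distance of any of wax_pot, tape, thread from where it was at the start of the episode above 0.02 m).
It also fails if it takes over 61 s, if anything falls off the work surface, if the arm or the gripper's body presses on something with over 40 N, if the wrist force passes 120 N, or if a joint passes its speed limit or range.

### The arm

A 7-joint arm with a two-finger parallel gripper is mounted at the origin on a cart in front of the work surface, level with it; the furniture and walls round the work are solid. World frame = base frame: x ahead of the robot, y to its left, z up, the work surface at z = 0. Lengths are in m, angles in rad, forces in N, time in s.
With the tool pointing down it reaches from about 0.425 to 0.875 m from the base axis. Payload 4.7 kg.
Tool frame: the origin (TCP) lies midway between the tips of the shut fingers; the grasp point (between the pads) lies 19 mm behind it; z points along the fingers, y is the line along which they close (so a half turn about z gives the same grasp; the last joint's range is limited). The gripper opens to 85 mm and grips with 20 to 120 N. Pads are 22 mm wide; open, the fingers measure 114 mm over their backs; the gripper's body (76 mm by 85 mm) begins 54 mm behind the grasp point. The pads swing forward as they close: fully open they stand 13 mm farther back than shut.
Start: joints at [0.014, 0.321, -0.07, 1.45, 0.023, 1.371, -0.057], TCP at [0.65, -0, 0.231] pointing down, gripper open.
Joint ranges: [-2.86, 2.86], [-0.3, 2.09], [-1.38, 1.24], [0.06, 2.45], [-1.56, 4.7], [0.09, 2.05], [-2.69, 2.69]. Speed limits (rad/s): [2.57, 2.57, 3.14, 3.14, 3.14, 3.14, 3.14].

### API

Orientations are given as a rotation vector (axis times angle).
In Python, from rig import get_obs, grab_frame, camera_info, job_done gives the robot as it stands. The module is installed in compiled form; this text tells all that it offers.
- The arm moves only by the shell command python3 -m jog 'ROWS' [FORCE]. ROWS is a JSON object whose one key "targets" holds a list of rows, each an object with "jaw": the finger opening in mm, from 0 to 85.4; "dp": the shift along the world's x, y, z in mm, a list of three; "rotation": the turn, a rotation vector about the world's x, y, z in degrees, a list of three. In form: {"targets": [{"jaw": jaw, "dp": [x, y, z], "rotation": [ax, ay, az]}, ...]}. A call has 1 to 5 rows; each row is the pose to reach, as a shift and turn from the pose commanded when the call began; what a row does not reach only later rows make up. A row lasts 1/8 s, in which the tool goes at most 62.5 mm and 10.7 degrees, less where a joint would pass 70% of its speed; a pose out of reach is approached as far as the arm can. A call with a gripper value outside its range is refused whole. The fingers move at their own pace and stop on an object; FORCE is the grip in N (left out, the last holds). Time passes only in rows, so rows that repeat a pose let the fingers close. It gives the time, the measured TCP pose, the force, the opening and the grip force at its end, in the units of the state.
- get_obs(): the state, without advancing time (a new reading comes with each control period).
- grab_frame(name): name is "scene" or "side" or "wrist"; returns the picture (400x640x3 uint8, red, green, blue); there is no depth.
- camera_info(name): a dict with "vertical_fov" (degrees; the focal length in pixels is half the picture's height over the tangent of half this angle, whatever the lens; pixels are square), "cx", "cy" (the principal point, pixels), "camera_from_world" (4x4, takes a point from world to camera coordinates). Camera axes: x right, y down, z forward; pixel columns grow to the right and rows downward; lengths in m; the calibration is good to about 2 mm. A picture is of the moment at which its call begins: read the wrist's pose just before it. camera_info takes no time and is no camera call; for the wrist camera it gives the pose at the moment of the call.
- job_done(): hands the job in; it is judged then, once.
The state is a dict: "clock": time; "joint_pos": joint angles; "joint_velocities": joint speeds; "joint_efforts": joint torques, N m; "tcp_pos": TCP position; "ee_rot": TCP orientation; "force": force on the tool from outside, world axes, zero at the start; "ft_torque": the same for the moment, N m; "finger_gap": opening from 0.0 (shut) to 1.0 (fully open); "grasp_force": force on a finger pad.
Only numpy, scipy, OpenCV 4.12 (cv2) and the standard library are available. Lean on these libraries where they do the work, as an engineer would, in place of code of your own. Each camera call takes 0.05 s, during which the arm holds its last target. There are 200 camera calls.

## Working session

There is one attempt and no reset: what is moved stays moved. The work goes in short steps, Python scripts to look and compute and a shell command to move; the robot and the scene stay as the last step left them, time stands still between calls to the robot, and variables do not carry over. Pictures are saved under pics/ and viewed, at most 10 in all, crops included, and the job is handed in when it is done.

```bash
mkdir -p pics
cat > h.py <<'E'
import numpy as np, cv2
from rig import *
def cam(n):
    i=camera_info(n); f=200/np.tan(np.radians(i["vertical_fov"])/2)
    return f,i["cx"],i["cy"],np.array(i["camera_from_world"])
def ray(n,u,v):
    f,cx,cy,T=cam(n); R=T[:3,:3]; o=-R.T@T[:3,3]; d=R.T@np.array([(u-cx)/f,(v-cy)/f,1]); return o,d
def onz(n,u,v,z):
    o,d=ray(n,u,v); return o+d*(z-o[2])/d[2]
def proj(n,p):
    f,cx,cy,T=cam(n); q=T[:3,:3]@np.array(p)+T[:3,3]; return np.array([f*q[0]/q[2]+cx,f*q[1]/q[2]+cy])
def two(a,ua,b,ub):
    o1,d1=ray(a,*ua);o2,d2=ray(b,*ub)
    s=np.linalg.lstsq(np.c_[d1,-d2],o2-o1,rcond=None)[0]
    p,q=o1+d1*s[0],o2+d2*s[1]; return (p+q)/2,np.linalg.norm(p-q)
E
python3 - <<'E'
from h import *
for n in("scene","side","wrist"):
    im=grab_frame(n); cv2.imwrite(f"pics/{n}0.png",im[:,:,::-1]); f,cx,cy,T=cam(n); print(n,f,cx,cy,-T[:3,:3].T@T[:3,3], T[2,:3])
E
```

```text
scene 402.92801688350755 314.2279536202757 192.58651929588984 [0.16705624 0.64931744 0.61058115] [ 0.38423522 -0.77614661 -0.49995974]
side 370.8416923764401 320.1380299410234 204.87624781854132 [ 0.4128651  -0.8302113   0.51535748] [ 0.09196182  0.89319526 -0.44016502]
wrist 314.63897486007477 323.3701978230679 204.1263825141193 [0.65016668 0.06549445 0.37200878] [ 2.18738401e-04 -2.58274700e-01 -9.66071494e-01]
```

View pics/scene0.png

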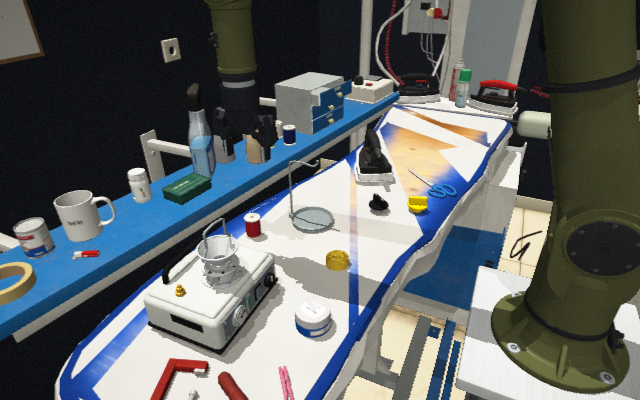

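View pics/side0.png

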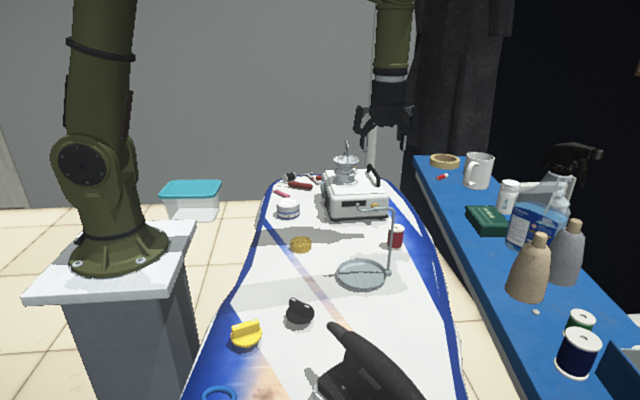

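Candidates for the cap: black one at scene (377,203) / side (300,312), and a yellow one at scene (417,204) / side (246,334). The brass piece at scene (338,260) is the tape or another look-alike. Black fits the description, so I'll confirm it in an enlarged crop.

Run:
```python
from h import *
s=cv2.imread("pics/scene0.png");d=cv2.imread("pics/side0.png")
def c(im,u,v,w,h): return cv2.resize(im[v-h//2:v+h//2,u-w//2:u+w//2],(400,300),interpolation=cv2.INTER_CUBIC)
cv2.imwrite("pics/m1.png",np.vstack([np.hstack([c(s,395,205,80,60),c(d,275,320,80,60)]),np.hstack([c(s,225,270,160,120),c(d,365,215,160,120)])]))
# rough positions
for nm,a,b,z in [("cap",(377,203),(300,312),.03),("yel",(417,204),(246,334),.03),("saucer",(313,218),(360,274),.01),("bail",(214,223),(347,143),.2),("tape",(338,260),(301,244),.02),("pot",(313,318),(288,210),.03),("thread",(253,225),(397,237),.03)]:
    print(nm,onz("scene",*a,z).round(3),onz("side",*b,z).round(3),two("scene",a,"side",b))
```

```text
cap [ 0.431 -0.271  0.03 ] [ 0.431 -0.295  0.03 ] (array([ 0.43301179, -0.28425077,  0.0211841 ]), np.float64(0.003682703942677509))
yel [ 0.33 -0.31  0.03] [ 0.335 -0.34   0.03 ] (array([ 0.33319924, -0.32866037,  0.01866046]), np.float64(0.0006580383343719957))
saucer [ 0.572 -0.159  0.01 ] [ 0.572 -0.164  0.01 ] (array([ 0.57304558, -0.1609911 ,  0.00810428]), np.float64(0.0008781324999425287))
bail [0.601 0.186 0.2  ] [0.599 0.212 0.2  ] (array([0.59497375, 0.1921626 , 0.20597442]), np.float64(0.00032282447149156024))
tape [ 0.439 -0.014  0.02 ] [ 0.446 -0.041  0.02 ] (array([ 0.44539442, -0.02584815,  0.00964311]), np.float64(0.003582637982332004))
pot [0.411 0.172 0.03 ] [0.418 0.13  0.03 ] (array([0.41814042, 0.15952932, 0.01488429]), np.float64(0.0009198768260737962))
thread [ 0.684 -0.04   0.03 ] [ 0.689 -0.047  0.03 ] (array([ 0.68882381, -0.04471989,  0.02720781]), np.float64(0.0036106958634569107))
```

View pics/m1.png

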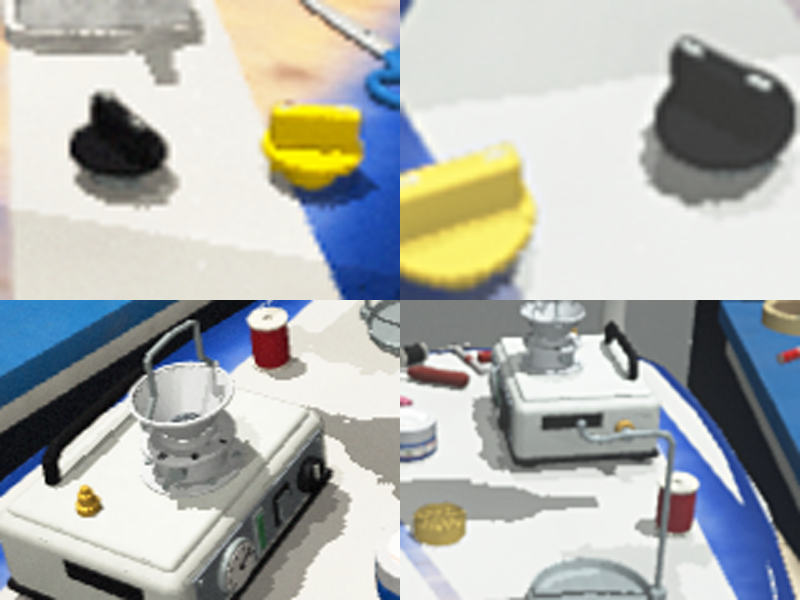

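View pics/wrist0.png

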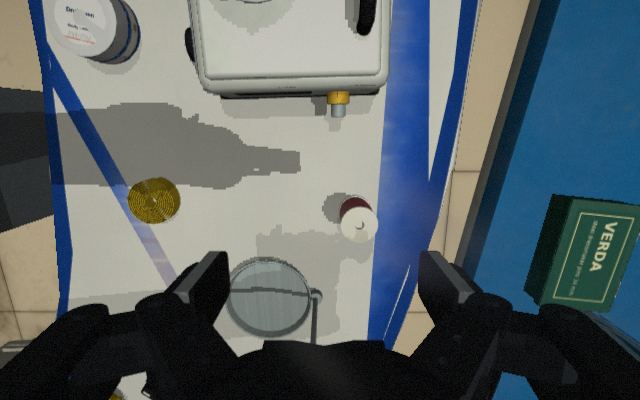

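Scene montage: black cap stands at scene (377,203), its bar edge-on to roughly along side's right-down diagonal; it is the only black one. Funnel is in the neck with its bail top at scene (214,223). The stand's hook opens toward the boiler's -x (toward the robot). Now I'll move for a closer top view of the boiler.

```bash
python3 -m jog '{"targets":[{"jaw":85,"dp":[0,0,60],"rotation":[0,0,0]},{"jaw":85,"dp":[-15,40,110],"rotation":[0,0,0]},{"jaw":85,"dp":[-30,80,150],"rotation":[0,0,0]},{"jaw":85,"dp":[-50,120,150],"rotation":[0,0,0]},{"jaw":85,"dp":[-50,120,150],"rotation":[0,0,0]}]}' 40
python3 - <<'E'
from h import *
import json
n="wrist"; np.save("pics/w1",camera_info(n)["camera_from_world"]); cv2.imwrite("pics/w1.png",grab_frame(n)[:,:,::-1]); print(get_obs()["tcp_pos"],get_obs()["ee_rot"],get_obs()["joint_pos"])
E
```

```text
clock: 0.78
tcp_pos: [0.5983, 0.1253, 0.3822]
ee_rot: [-2.211, -2.23, -0.003]
force: [0.6, -0.2, -0.7]
finger_gap: 0.998
grasp_force: 0.0
[0.59925037 0.12198069 0.38142637] [-2.21703992e+00 -2.22578111e+00 -2.28656055e-04] [-0.13327626  0.21821923 -0.13788864  1.28538179  0.02972751  1.6398605
 -0.26194442]
```

View pics/w1.png

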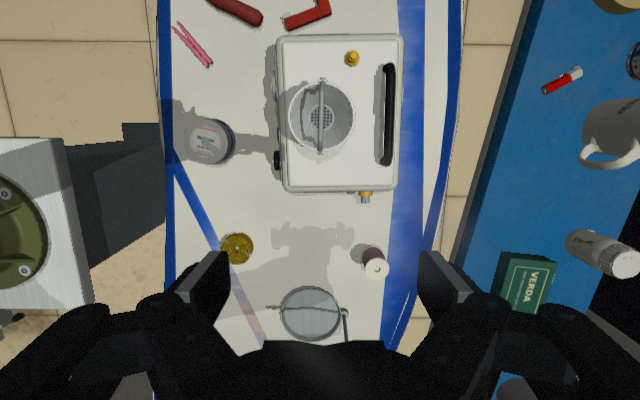

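Boiler seen from above: its gauge front to the left (-x), funnel rim centre near (321,116) with the bail running vertically in the image (about world y). Stand saucer centre (310,313), post foot (345,312). Enlarging for exact pixels.

Run:
```python
from h import *
s=cv2.imread("pics/scene0.png");d=cv2.imread("pics/side0.png");w=cv2.imread("pics/w1.png")
def c(im,u,v,w,h,k=4):
    t=cv2.resize(im[v:v+h,u:u+w],(w*k,h*k),interpolation=cv2.INTER_CUBIC)
    for i in range(0,w,10): cv2.line(t,(i*k,0),(i*k,6 if i%50 else 14),(0,0,255),1)
    for i in range(0,h,10): cv2.line(t,(0,i*k),(6 if i%50 else 14,i*k),(0,0,255),1)
    return t
a=c(s,270,150,80,90);b=c(d,325,195,80,100);e=c(w,270,30,140,170,3)
b2=c(s,185,210,60,60)
out=np.zeros((600,800,3),np.uint8)
out[:360,:320]=a; out[:400,320:640]=b[:400]; 
out2=np.zeros((600,800,3),np.uint8); out2[:510,:420]=e; out2[:240,430:670]=b2; out2[260:500,430:670]=c(d,320,130,60,60)
cv2.imwrite("pics/m2.png",out);cv2.imwrite("pics/m3.png",out2)
```

```text
(no output)
```

View pics/m2.png

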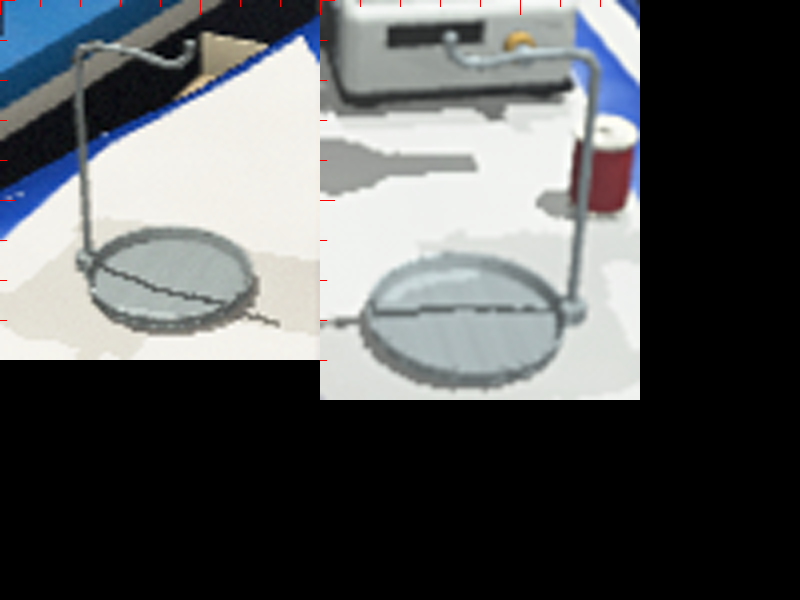

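View pics/m3.png

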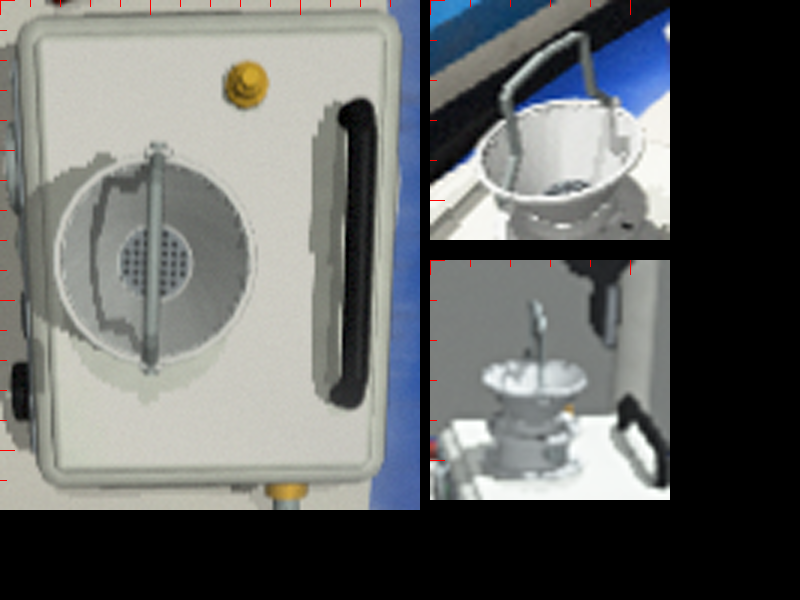

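```bash
cat >> h.py <<'E'
def onzT(T,u,v,z,n="wrist"):
    f,cx,cy,_=cam(n); R=T[:3,:3]; o=-R.T@T[:3,3]; d=R.T@np.array([(u-cx)/f,(v-cy)/f,1]); return o+d*(z-o[2])/d[2]
E
python3 - <<'E'
from h import *
for nm,a,b in [("tip",(318,160.5),(358,204)),("bend",(290,162),(393.5,208.5)),("foot",(291,215.5),(388.5,273)),("low",(315,166),(362,210.5)),("saucer",(313.2,218),(360.8,273.2)),
 ("bailmid",(214,221.5),(346,142))]:
    p,e=two("scene",a,"side",b); print(nm,p.round(4),round(e,4))
T=np.load("pics/w1.npy"); W=lambda u,v,z:onzT(T,u,v,z).round(4)
print("saucer w",W(310,313,.013),"foot",W(345,312,.01))
print("rim",W(270+155/3,30+260/3,.158))
a,b=W(270+156/3,30+170/3,.206),W(270+150/3,30+355/3,.206);print("bail",a,b,np.degrees(np.arctan2(a[0]-b[0],a[1]-b[1])))
for u,v in[(30,20),(388,20),(48,470),(375,468)]: print(W(270+u/3,30+v/3,.088))
E
```

```text
tip [ 0.5579 -0.1617  0.1833] 0.0035
bend [ 0.6349 -0.1569  0.1667] 0.0039
foot [ 0.6395 -0.1563  0.0019] 0.0015
low [ 0.5667 -0.161   0.1672] 0.0048
saucer [ 0.5736 -0.1606  0.0091] 0.002
bailmid [0.5928 0.193  0.2095] 0.0017
saucer w [ 0.5774 -0.1532  0.013 ] foot [ 0.6424 -0.1526  0.01  ]
rim [0.597 0.195 0.158]
bail [0.5972 0.2219 0.206 ] [0.5957 0.1639 0.206 ] 1.4814571708870212
[0.5437 0.2922 0.088 ]
[0.6937 0.2935 0.088 ]
[0.5471 0.1002 0.088 ]
[0.701  0.1023 0.088 ]
```

Measured: bail top (0.595,0.193,0.209), as expected 0.2085; hook tip (0.558,-0.161,0.183), seat about (0.576,-0.159). Turning the gripper 90° over the funnel.

```bash
python3 -m jog '{"targets":[{"jaw":85,"dp":[0,20,-20],"rotation":[0,0,10]},{"jaw":85,"dp":[-1,40,-40],"rotation":[0,0,20]},{"jaw":85,"dp":[-2,60,-60],"rotation":[0,0,30]},{"jaw":85,"dp":[-3,71,-80],"rotation":[0,0,40]},{"jaw":85,"dp":[-3,71,-80],"rotation":[0,0,50]}]}'
python3 -m jog '{"targets":[{"jaw":85,"dp":[0,0,0],"rotation":[0,0,10]},{"jaw":85,"dp":[0,0,0],"rotation":[0,0,20]},{"jaw":85,"dp":[0,0,0],"rotation":[0,0,30]},{"jaw":85,"dp":[0,0,0],"rotation":[0,0,39]},{"jaw":85,"dp":[0,0,0],"rotation":[0,0,39]}]}'
python3 - <<'E'
from h import *
o=get_obs();print(o["tcp_pos"],o["ee_rot"],o["joint_pos"])
a,b=two("scene",(374,194),"side",(293,299)),two("scene",(388,201),"side",(311,307));print(a,b)
# wrist check of where bail would appear
print(proj("wrist",[.596,.193,.2085]))
E
```

```text
clock: 1.45
tcp_pos: [0.5963, 0.19, 0.298]
ee_rot: [-1.065, -2.951, 0.005]
force: [-1.0, 0.1, 0.6]
finger_gap: 0.998
grasp_force: 0.0
clock: 2.08
tcp_pos: [0.5976, 0.1891, 0.3004]
ee_rot: [-0.034, -3.14, 0.002]
force: [0.3, 0.5, 0.1]
finger_gap: 0.996
grasp_force: 0.0
[0.59755148 0.18905658 0.30037007] [-3.39850352e-02 -3.14019541e+00  1.50369522e-03] [-0.07766912  0.26888298 -0.33983637  1.393504    0.08930407  1.49571319
  1.13613347]
(array([ 0.43064562, -0.27690144,  0.05107399]), np.float64(0.024326188950415842)) (array([ 0.42969827, -0.29405819,  0.03255098]), np.float64(0.04562005834570064))
[328.115952   204.76023077]
```

```bash
python3 -m jog '{"targets":[{"jaw":85,"dp":[-2,4,-40],"rotation":[0,0,0]},{"jaw":85,"dp":[-2,4,-80],"rotation":[0,0,0]},{"jaw":85,"dp":[-2,4,-110],"rotation":[0,0,0]},{"jaw":85,"dp":[-2,4,-130],"rotation":[0,0,0]},{"jaw":85,"dp":[-2,4,-130],"rotation":[0,0,0]}]}'
python3 -m jog '{"targets":[{"jaw":50,"dp":[0,0,0],"rotation":[0,0,0]},{"jaw":50,"dp":[0,0,0],"rotation":[0,0,0]},{"jaw":50,"dp":[0,0,0],"rotation":[0,0,0]},{"jaw":50,"dp":[0,0,0],"rotation":[0,0,0]}]}' 40
python3 - <<'E'
from h import *
o=get_obs();print(o["tcp_pos"],o["finger_gap"],o["grasp_force"])
cv2.imwrite("pics/w2.png",grab_frame("wrist")[:,:,::-1])
cv2.imwrite("pics/s2.png",grab_frame("side")[:,:,::-1])
E
```

```text
clock: 2.7
tcp_pos: [0.5943, 0.1941, 0.1697]
ee_rot: [-0.03, -3.138, 0.002]
force: [-0.3, 0.7, 1.0]
finger_gap: 0.996
grasp_force: 0.0
clock: 3.2
tcp_pos: [0.5961, 0.1953, 0.1734]
ee_rot: [0.028, 3.138, 0.001]
force: [-1.0, -0.2, 5.2]
finger_gap: 0.657
grasp_force: 42.3
[0.59608494 0.19531578 0.17338413] 0.6567347651749373 42.25255038589239
```

```bash
python3 -m jog '{"targets":[{"jaw":50,"dp":[0,0,12],"rotation":[0,0,0]},{"jaw":50,"dp":[0,0,28],"rotation":[0,0,0]},{"jaw":50,"dp":[0,0,45],"rotation":[0,0,0]},{"jaw":50,"dp":[0,0,60],"rotation":[0,0,0]},{"jaw":50,"dp":[0,0,60],"rotation":[0,0,0]}]}'
python3 - <<'E'
from h import *
o=get_obs();print(o["tcp_pos"],o["finger_gap"],o["grasp_force"],o["force"])
w=grab_frame("wrist"); s=grab_frame("side"); c=grab_frame("scene")
print(proj("side",[.595,.193,.27]),proj("scene",[.595,.193,.27]))
out=np.zeros((600,800,3),np.uint8); out[:400,:640]=w[:,:,::-1]
u,v=proj("side",[.595,.193,.2]).astype(int); out[400:,:266]=cv2.resize(s[v-50:v+50,u-66:u+67,::-1],(266,200))
u,v=proj("scene",[.595,.193,.2]).astype(int); out[400:,270:536]=cv2.resize(c[v-50:v+50,u-66:u+67,::-1],(266,200))
cv2.imwrite("pics/m4.png",out)
np.save("pics/w4",cam("wrist")[3])
E
```

```text
clock: 3.92
tcp_pos: [0.5959, 0.1954, 0.2334]
ee_rot: [0.027, 3.138, 0.002]
force: [0.3, -0.3, -2.7]
finger_gap: 0.659
grasp_force: 42.8
[0.59589928 0.19542074 0.23338118] 0.6588117538116784 42.82229371368885 [ 0.33674086 -0.26389647 -2.65231733]
[347.72303174 120.749397  ] [208.28940958 192.17090549]
```

View pics/m4.png

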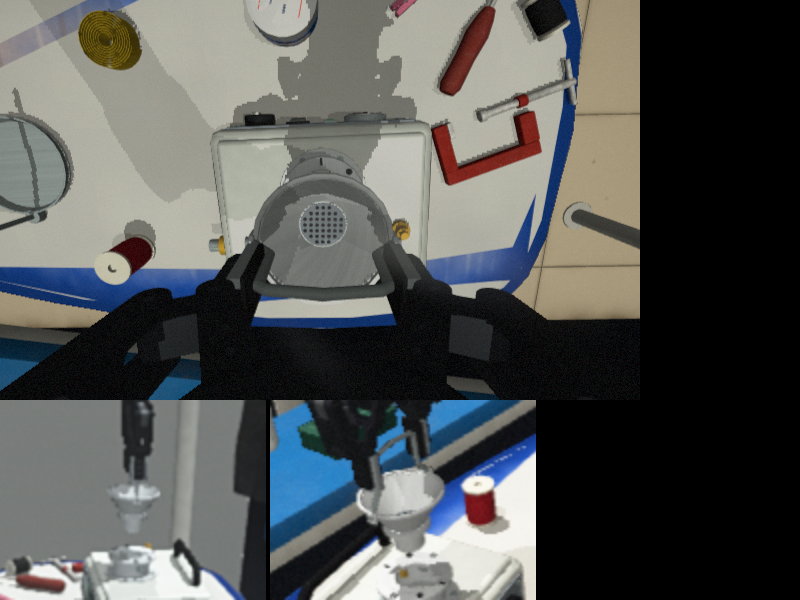

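The picture shows the funnel lifted clear, its bail between the fingers (bar at about (325,293)); collar bar mark at (321,160) and dot at (349,171). Carrying it to the -x side of the hook.

```bash
python3 -m jog '{"targets":[{"jaw":50,"dp":[-10,-20,0],"rotation":[0,0,0]},{"jaw":50,"dp":[-25,-60,0],"rotation":[0,0,0]},{"jaw":50,"dp":[-45,-105,0],"rotation":[0,0,0]},{"jaw":50,"dp":[-65,-150,0],"rotation":[0,0,0]},{"jaw":50,"dp":[-85,-195,0],"rotation":[0,0,2]}]}'
python3 -m jog '{"targets":[{"jaw":50,"dp":[-10,-45,0],"rotation":[0,0,2]},{"jaw":50,"dp":[-10,-90,-15],"rotation":[0,0,2]},{"jaw":50,"dp":[-10,-130,-35],"rotation":[0,0,2]},{"jaw":50,"dp":[-10,-155,-55],"rotation":[0,0,2]},{"jaw":50,"dp":[-10,-159,-66],"rotation":[0,0,2]}]}'
python3 -m jog '{"targets":[{"jaw":50,"dp":[0,0,0],"rotation":[0,0,0]},{"jaw":50,"dp":[0,0,0],"rotation":[0,0,0]}]}'
python3 - <<'E'
from h import *
o=get_obs();print(o["tcp_pos"],o["ee_rot"],o["finger_gap"],o["grasp_force"],o["force"])
t=o["tcp_pos"]
for n in("scene","side"):
    im=grab_frame(n);cv2.imwrite(f"pics/{n}5.png",im[:,:,::-1]); print(n,proj(n,[t[0],t[1],t[2]+.035]),proj(n,[.576,-.159,.17]))
E
```

```text
clock: 4.7
tcp_pos: [0.5088, -0.0015, 0.2305]
ee_rot: [0.029, -3.14, -0.0]
force: [1.2, -0.9, -1.7]
finger_gap: 0.657
grasp_force: 43.0
clock: 5.32
tcp_pos: [0.4985, -0.1607, 0.1634]
ee_rot: [0.076, -3.138, -0.001]
force: [0.3, 0.9, -1.9]
finger_gap: 0.663
grasp_force: 43.0
clock: 5.58
tcp_pos: [0.5008, -0.1573, 0.166]
ee_rot: [-0.086, 3.139, 0.001]
force: [0.4, 0.9, -1.7]
finger_gap: 0.657
grasp_force: 43.1
[ 0.50076063 -0.15733897  0.16601626] [-8.61183124e-02  3.13930803e+00  6.91459234e-04] 0.6571448302713787 43.05052142590284 [ 0.35327714  0.87027731 -1.7418043 ]
scene [338.23985836 158.16305865] [310.48633225 164.05700656]
side [329.35662904 196.80978765] [365.37214201 209.33021566]
```

```bash
python3 -m jog '{"targets":[{"jaw":50,"dp":[20,-2,0],"rotation":[0,0,0]},{"jaw":50,"dp":[40,-2,0],"rotation":[0,0,0]},{"jaw":50,"dp":[60,-2,0],"rotation":[0,0,0]},{"jaw":50,"dp":[75,-2,0],"rotation":[0,0,0]},{"jaw":50,"dp":[75,-2,0],"rotation":[0,0,0]}]}'
python3 - <<'E'
from h import *
o=get_obs();t=o["tcp_pos"];print(t,o["force"])
out=[]
for n in("scene","side"):
    im=grab_frame(n)[:,:,::-1]; u,v=proj(n,[.576,-.159,.16]).astype(int); out.append(cv2.resize(im[v-50:v+50,u-50:u+50],(400,400),interpolation=cv2.INTER_CUBIC)); print(u-50,v-50, proj(n,[.576,-.159,.17]))
cv2.imwrite("pics/m6.png",np.hstack(out))
E
```

```text
clock: 6.3
tcp_pos: [0.5759, -0.1603, 0.1655]
ee_rot: [-0.084, 3.14, 0.001]
force: [-0.4, -0.5, -1.7]
finger_gap: 0.655
grasp_force: 43.1
[ 0.57585268 -0.160288    0.16546423] [-0.38819894 -0.5246026  -1.73501278]
260 117 [310.48633225 164.05700656]
315 163 [365.37214201 209.33021566]
```

View pics/m6.png

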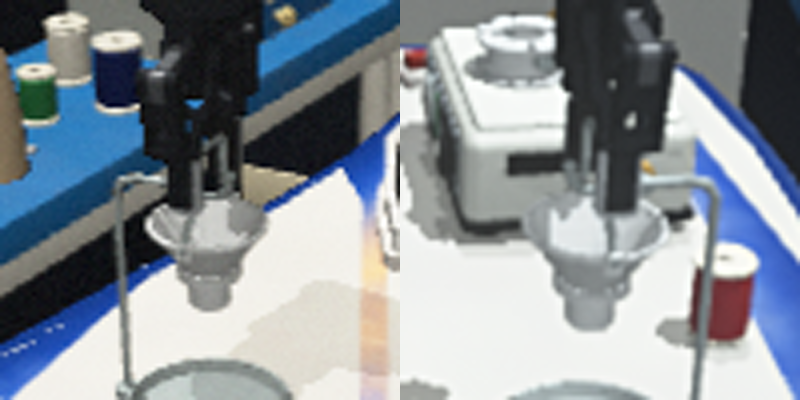

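The picture shows the bail above the hook arm, funnel axis at side x≈595 against the seat at ≈601, inside the tip. Lowering.

```bash
python3 -m jog '{"targets":[{"jaw":50,"dp":[1,1,-10],"rotation":[0,0,0]},{"jaw":50,"dp":[1,1,-18],"rotation":[0,0,0]},{"jaw":50,"dp":[1,1,-24],"rotation":[0,0,0]},{"jaw":50,"dp":[1,1,-28],"rotation":[0,0,0]},{"jaw":50,"dp":[1,1,-28],"rotation":[0,0,0]}]}'
```

```text
clock: 7.02
tcp_pos: [0.5762, -0.1602, 0.1377]
ee_rot: [-0.082, 3.14, -0.0]
force: [-0.6, -0.4, -0.7]
finger_gap: 0.661
grasp_force: 43.4
```

```bash
python3 -m jog '{"targets":[{"jaw":50,"dp":[0,0,-2],"rotation":[0,0,0]},{"jaw":50,"dp":[0,0,-2],"rotation":[0,0,0]}]}'
python3 -m jog '{"targets":[{"jaw":85,"dp":[0,0,0],"rotation":[0,0,0]},{"jaw":85,"dp":[0,0,0],"rotation":[0,0,0]},{"jaw":85,"dp":[0,0,0],"rotation":[0,0,0]},{"jaw":85,"dp":[0,0,0],"rotation":[0,0,0]}]}'
python3 -m jog '{"targets":[{"jaw":85,"dp":[0,0,20],"rotation":[0,0,0]},{"jaw":85,"dp":[0,0,60],"rotation":[0,0,0]},{"jaw":85,"dp":[0,0,110],"rotation":[0,0,0]},{"jaw":85,"dp":[-20,-30,140],"rotation":[0,0,0]},{"jaw":85,"dp":[-40,-60,140],"rotation":[0,0,0]}]}'
python3 - <<'E'
from h import *
o=get_obs();print(o["tcp_pos"],o["joint_pos"].__repr__())
for n in("scene","side","wrist"): cv2.imwrite(f"pics/{n}7.png",grab_frame(n)[:,:,::-1])
np.save("pics/w7",cam("wrist")[3])
# cap mask in wrist
w=cv2.imread("pics/wrist7.png"); print(proj("wrist",[.433,-.285,.03]),proj("wrist",[.576,-.159,.17]))
for n in("scene","side"):
    a=cv2.imread(f"pics/{n}7.png");b=cv2.imread(f"pics/{n}0.png")
    d=(cv2.absdiff(a,b).max(2)>40).astype(np.uint8)
    u,v=proj(n,[.576,-.159,.11]).astype(int);m=np.zeros_like(d);m[v-35:v+30,u-35:u+35]=1
    k,l,st,c=cv2.connectedComponentsWithStats(d*m);i=1+st[1:,4].argmax();print(n,st[i],c[i],proj(n,[.576,-.159,.062]),proj(n,[.576,-.159,.122]))
E
```

```text
clock: 7.28
tcp_pos: [0.5767, -0.1602, 0.1372]
ee_rot: [-0.082, 3.138, -0.001]
force: [-3.2, 1.2, 6.6]
finger_gap: 0.659
grasp_force: 43.9
clock: 7.78
tcp_pos: [0.576, -0.16, 0.1351]
ee_rot: [0.082, -3.14, -0.0]
force: [0.4, 0.3, -0.1]
finger_gap: 0.995
grasp_force: 0.0
clock: 8.4
tcp_pos: [0.5372, -0.2209, 0.2788]
ee_rot: [-0.084, 3.135, -0.004]
force: [-0.7, -0.8, 0.2]
finger_gap: 0.996
grasp_force: 0.0
[ 0.53720416 -0.22090273  0.27881335] array([ 0.38049029,  0.15181897, -0.040715  ,  1.56209685,  0.00631433,
        1.42166539,  1.96387346])
[273.52629475  83.65245708] [395.54902935 252.41914733]
scene [296 160  30  44 462] [310.2965368  185.56709957] [311.40658257 201.09966265] [310.90725825 181.00045848]
side [328 220  53  37 700] [356.09285714 238.62571429] [362.56609097 253.24547058] [364.08319273 229.5025273 ]
```

```bash
python3 -m jog '{"targets":[{"jaw":85,"dp":[-40,-25,10],"rotation":[0,0,0]},{"jaw":85,"dp":[-75,-50,10],"rotation":[0,0,0]},{"jaw":85,"dp":[-87,-57,10],"rotation":[0,0,0]},{"jaw":85,"dp":[-87,-57,10],"rotation":[0,0,0]}]}'
python3 - <<'E'
from h import *
np.save("pics/wcap",cam("wrist")[3]); cv2.imwrite("pics/wcap.png",grab_frame("wrist")[:,:,::-1]); print(get_obs()["tcp_pos"],get_obs()["joint_pos"],proj("wrist",[.433,-.285,.03]))
E
python3 -m jog '{"targets":[{"jaw":85,"dp":[20,45,15],"rotation":[0,0,0]},{"jaw":85,"dp":[45,95,15],"rotation":[0,0,0]},{"jaw":85,"dp":[75,145,15],"rotation":[0,0,0]},{"jaw":85,"dp":[100,195,15],"rotation":[0,0,0]},{"jaw":85,"dp":[125,245,15],"rotation":[0,0,0]}]}'
python3 -m jog '{"targets":[{"jaw":85,"dp":[15,50,0],"rotation":[0,0,0]},{"jaw":85,"dp":[25,100,0],"rotation":[0,0,0]},{"jaw":85,"dp":[35,150,0],"rotation":[0,0,0]},{"jaw":85,"dp":[38,200,0],"rotation":[0,0,0]},{"jaw":85,"dp":[38,225,0],"rotation":[0,0,0]}]}'
python3 -m jog '{"targets":[{"jaw":85,"dp":[0,0,0],"rotation":[0,0,0]},{"jaw":85,"dp":[0,0,0],"rotation":[0,0,0]}]}'
python3 - <<'E'
from h import *
np.save("pics/wneck",cam("wrist")[3]); cv2.imwrite("pics/wneck.png",grab_frame("wrist")[:,:,::-1]); print(get_obs()["tcp_pos"],get_obs()["ee_rot"])
def box(im,u,v,r,S,k):
    u,v=int(u),int(v); x0,y0=max(u-r,0),max(v-r,0); t=im[y0:y0+2*r,x0:x0+2*r]; t=cv2.resize(t,(t.shape[1]*k,t.shape[0]*k),interpolation=cv2.INTER_CUBIC); print(x0,y0,k)
    return t
un=proj("wrist",[.595,.194,.12]); print("neck px",un)
Tc=np.load("pics/wcap.npy"); f,cx,cy,_=cam("wrist"); q=Tc[:3,:3]@np.array([.433,-.285,.03])+Tc[:3,3]; uc=(f*q[0]/q[2]+cx,f*q[1]/q[2]+cy)
A=box(cv2.imread("pics/wneck.png"),*un,40,0,5); B=box(cv2.imread("pics/wcap.png"),*uc,33,0,6)
out=np.zeros((600,800,3),np.uint8); out[:400,:400]=A[:400,:400]; out[:B.shape[0],402:402+B.shape[1]]=B[:,:398]
for n,x in(("scene",0),("side",210)):
    im=cv2.imread(f"pics/{n}7.png");u,v=proj(n,[.576,-.159,.13]).astype(int);out[400:600,x:x+200]=cv2.resize(im[v-30:v+30,u-30:u+30],(200,200),interpolation=cv2.INTER_CUBIC)
cv2.imwrite("pics/m8.png",out)
E
```

```text
clock: 9.05
tcp_pos: [0.4492, -0.2765, 0.2852]
ee_rot: [-0.082, 3.14, 0.001]
force: [0.7, 0.7, -0.3]
finger_gap: 0.995
grasp_force: 0.0
[ 0.45008808 -0.27563548  0.28514193] [ 4.77511376e-01  4.01017181e-02  2.31784381e-02  1.67122534e+00
 -2.12562677e-03  1.43026287e+00  2.12582387e+00] [316.22676489 158.2723947 ]
clock: 9.72
tcp_pos: [0.5754, -0.0275, 0.3]
ee_rot: [-0.088, 3.14, 0.002]
force: [0.6, -0.1, -0.4]
finger_gap: 0.992
grasp_force: 0.0
clock: 10.35
tcp_pos: [0.6108, 0.2002, 0.2994]
ee_rot: [0.095, -3.138, -0.006]
force: [0.2, -0.0, 0.7]
finger_gap: 0.996
grasp_force: 0.0
clock: 10.6
tcp_pos: [0.6122, 0.1929, 0.2999]
ee_rot: [0.083, -3.14, 0.001]
force: [-0.8, -0.8, 0.2]
finger_gap: 0.997
grasp_force: 0.0
[0.61234215 0.1919845  0.30008615] [ 8.04827175e-02 -3.14034616e+00  9.06986277e-04]
neck px [326.00370727 167.53443682]
286 127 5
283 126 6
```

View pics/m8.png

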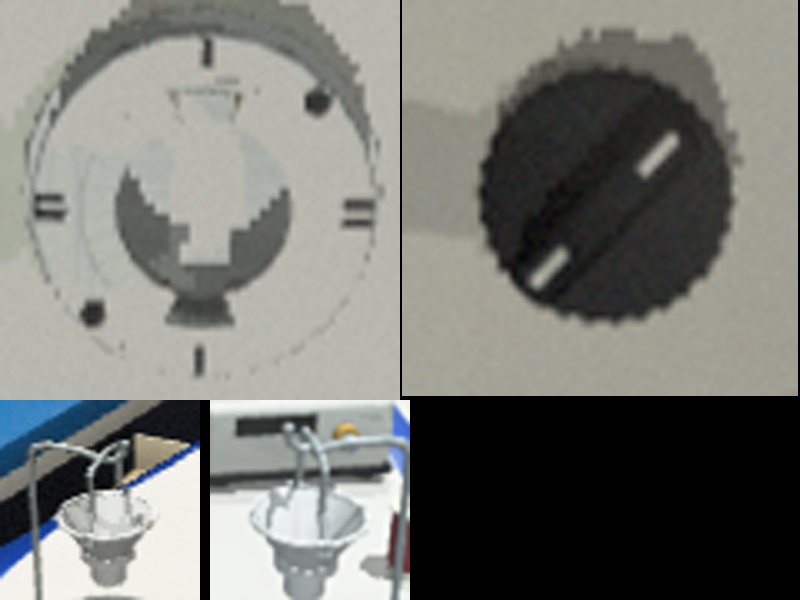

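Run:
```python
from h import *
N=np.load("pics/wneck.npy");C=np.load("pics/wcap.npy")
n=lambda u,v,z=.121:onzT(N,286+u/5,127+v/5,z)
c=lambda u,v,z:onzT(C,283+(u-402)/6,126+v/6,z)
a,b=n(207,52),n(199,362);print("bars",a,b,(a+b)/2,np.linalg.norm(a-b),np.degrees(np.arctan2(b[1]-a[1],b[0]-a[0])))
a,b=n(50,207),n(358,212);print("dbl",(a+b)/2,np.linalg.norm(a-b),np.degrees(np.arctan2(b[1]-a[1],b[0]-a[0])))
a,b=n(317,102),n(92,313);print("dots",(a+b)/2,np.linalg.norm(a-b))
a,b=c(658,153,.044),c(549,268,.044);print("cap bar",a,b,(a+b)/2,np.linalg.norm(a-b),np.degrees(np.arctan2(b[1]-a[1],b[0]-a[0])))
print("disc",c(606,194,.02),np.linalg.norm(c(480,194,.02)-c(732,194,.02)))
p=proj("scene",[.433,-.285,.03]);
```

```text
bars [0.56434437 0.19463807 0.121     ] [0.62812917 0.19655256 0.121     ] [0.59623677 0.19559532 0.121     ] 0.06381352338805264 1.7192079524220312
dbl [0.59592045 0.19581572 0.121     ] 0.06307909013885535 92.10654212921517
dots [0.59590521 0.1955018  0.121     ] 0.06321385120927273
cap bar [ 0.42167468 -0.27468866  0.044     ] [ 0.44606981 -0.2956416   0.044     ] [ 0.43387224 -0.28516513  0.044     ] 0.03215817057231316 -40.659217884148404
disc [ 0.43330714 -0.2850523   0.02      ] 0.05410813354336298
```

Montage: funnel hangs on the hook; neck marks give centre (0.596,0.1957), yaw +1.8° (bars, dots and double bars agree, spacing 63 mm each); black cap upright at (0.4335,-0.285), bar at -40.7°, disc measures 54 mm as specified. Going to the cap.

```bash
python3 -m jog '{"targets":[{"jaw":50,"dp":[-20,-45,0],"rotation":[0,0,-8]},{"jaw":50,"dp":[-40,-95,0],"rotation":[0,0,-16]},{"jaw":50,"dp":[-60,-145,0],"rotation":[0,0,-24]},{"jaw":50,"dp":[-80,-195,0],"rotation":[0,0,-32]},{"jaw":50,"dp":[-105,-245,0],"rotation":[0,0,-40]}]}' 80
python3 -m jog '{"targets":[{"jaw":50,"dp":[-20,-50,0],"rotation":[0,0,-3.6]},{"jaw":50,"dp":[-40,-100,0],"rotation":[0,0,-3.6]},{"jaw":50,"dp":[-58,-150,-40],"rotation":[0,0,-3.6]},{"jaw":50,"dp":[-70,-200,-80],"rotation":[0,0,-3.6]},{"jaw":50,"dp":[-73.5,-233,-130],"rotation":[0,0,-3.6]}]}'
python3 -m jog '{"targets":[{"jaw":50,"dp":[0,0,-50],"rotation":[0,0,0]},{"jaw":50,"dp":[0,0,-90],"rotation":[0,0,0]},{"jaw":50,"dp":[0,0,-120],"rotation":[0,0,0]},{"jaw":50,"dp":[0,0,-142],"rotation":[0,0,0]},{"jaw":50,"dp":[0,0,-142],"rotation":[0,0,0]}]}'
```

```text
clock: 11.28
tcp_pos: [0.506, -0.0552, 0.3007]
ee_rot: [1.008, 2.974, 0.0]
force: [-0.0, -0.9, -0.1]
finger_gap: 0.584
grasp_force: 0.0
clock: 11.9
tcp_pos: [0.4326, -0.287, 0.1739]
ee_rot: [1.096, 2.94, -0.002]
force: [0.9, 0.1, 0.5]
finger_gap: 0.586
grasp_force: 0.0
clock: 12.52
tcp_pos: [0.4317, -0.2831, 0.0301]
ee_rot: [-1.092, -2.942, -0.001]
force: [0.2, 0.8, -0.6]
finger_gap: 0.583
grasp_force: 0.0
```

```bash
python3 -m jog '{"targets":[{"jaw":20,"dp":[0,0,0],"rotation":[0,0,0]},{"jaw":5,"dp":[0,0,0],"rotation":[0,0,0]},{"jaw":5,"dp":[0,0,0],"rotation":[0,0,0]},{"jaw":5,"dp":[0,0,0],"rotation":[0,0,0]}]}' 80
python3 -m jog '{"targets":[{"jaw":5,"dp":[0,0,15],"rotation":[0,0,0]},{"jaw":5,"dp":[0,0,60],"rotation":[0,0,0]},{"jaw":5,"dp":[0,0,120],"rotation":[0,0,0]},{"jaw":5,"dp":[0,0,170],"rotation":[0,0,0]},{"jaw":5,"dp":[0,0,170],"rotation":[0,0,0]}]}'
python3 - <<'E'
from h import *
np.save("pics/wg",cam("wrist")[3]);w=grab_frame("wrist")[:,:,::-1];cv2.imwrite("pics/wg.png",w);s=grab_frame("scene")[:,:,::-1];cv2.imwrite("pics/sg.png",s)
cv2.imwrite("pics/dg.png",grab_frame("side")[:,:,::-1])
o=get_obs();t=o["tcp_pos"];print(t,o["ee_rot"],o["finger_gap"],o["grasp_force"],o["force"])
hit=[]
for n,im in(("scene",s),("side",cv2.imread("pics/dg.png"))):
    # original cap spot should be empty now
    u,v=proj(n,[.4335,-.285,.02]).astype(int); print(n,im[v-3:v+4,u-3:u+4].mean((0,1)))
E
```

```text
clock: 13.02
tcp_pos: [0.4346, -0.2836, 0.0328]
ee_rot: [1.089, 2.944, -0.001]
force: [-0.9, -0.4, 6.0]
finger_gap: 0.114
grasp_force: 81.2
clock: 13.65
tcp_pos: [0.4363, -0.2841, 0.2069]
ee_rot: [1.086, 2.938, -0.002]
force: [-0.7, -0.1, -1.4]
finger_gap: 0.111
grasp_force: 80.4
[ 0.43305841 -0.28220829  0.20056267] [-1.08900548e+00 -2.94496403e+00 -7.72229940e-04] 0.10535892093963518 80.33902787603438 [ 0.21350307 -0.29299771 -0.90470383]
scene [218.53061224 227.81632653 231.28571429]
side [237.87755102 240.2244898  239.        ]
```

Cap gripped and lifted (its spot on the table is now white). Carrying to above the neck with +42.5° turn.

```bash
python3 -m jog '{"targets":[{"jaw":5,"dp":[0,30,40],"rotation":[0,0,8]},{"jaw":5,"dp":[5,75,62],"rotation":[0,0,16]},{"jaw":5,"dp":[15,120,62],"rotation":[0,0,24]},{"jaw":5,"dp":[30,165,62],"rotation":[0,0,32]},{"jaw":5,"dp":[50,215,62],"rotation":[0,0,40]}]}'
python3 -m jog '{"targets":[{"jaw":5,"dp":[30,50,0],"rotation":[0,0,2.5]},{"jaw":5,"dp":[60,100,0],"rotation":[0,0,2.5]},{"jaw":5,"dp":[85,150,0],"rotation":[0,0,2.5]},{"jaw":5,"dp":[105,210,0],"rotation":[0,0,2.5]},{"jaw":5,"dp":[112.5,265.7,0],"rotation":[0,0,2.5]}]}'
python3 -m jog '{"targets":[{"jaw":5,"dp":[0,0,-30],"rotation":[0,0,0]},{"jaw":5,"dp":[0,0,-60],"rotation":[0,0,0]},{"jaw":5,"dp":[0,0,-75],"rotation":[0,0,0]},{"jaw":5,"dp":[0,0,-75],"rotation":[0,0,0]},{"jaw":5,"dp":[0,0,-75],"rotation":[0,0,0]}]}'
python3 - <<'E'
from h import *
P=[];
for i in range(6):
    grab_frame("wrist"); o=get_obs(); P.append(np.r_[o["tcp_pos"],np.degrees(np.arctan2(*np.sign(o["ee_rot"][1])*o["ee_rot"][:2][::-1]))])
P=np.array(P);print(P.mean(0),P.std(0),2*P.mean(0)[3]-180)
w=grab_frame("wrist")[:,:,::-1];cv2.imwrite("pics/wn2.png",w); np.save("pics/wn2",cam("wrist")[3])
t=np.r_[.596,.1957,.162]
print("bar top exp px",proj("wrist",t+[0,0,.02]),"disc",proj("wrist",[.596,.1957,.180]))
# dark disc mask
E
```

```text
clock: 14.42
tcp_pos: [0.4828, -0.0667, 0.2615]
ee_rot: [-0.011, -3.138, -0.0]
force: [-0.0, -1.0, -0.4]
finger_gap: 0.109
grasp_force: 80.3
clock: 15.05
tcp_pos: [0.5961, 0.1992, 0.2604]
ee_rot: [0.051, -3.137, 0.001]
force: [0.5, 0.9, -0.9]
finger_gap: 0.106
grasp_force: 80.3
clock: 15.68
tcp_pos: [0.5969, 0.1979, 0.1895]
ee_rot: [-0.051, 3.14, 0.001]
force: [0.1, -0.1, -0.5]
finger_gap: 0.113
grasp_force: 80.4
[ 0.59688283  0.19801419  0.18969286 90.94525288] [1.58925928e-04 4.83249631e-05 2.54676088e-04 1.75507695e-03] 1.890505757214214
bar top exp px [318.39106876 250.14585357] disc [318.4493193  248.58565442]
```

```bash
python3 -m jog '{"targets":[{"jaw":5,"dp":[0,-1,-20],"rotation":[0,0,0]},{"jaw":5,"dp":[0,-1,-30],"rotation":[0,0,0]},{"jaw":5,"dp":[0,-1,-34],"rotation":[0,0,0]},{"jaw":5,"dp":[0,-1,-37],"rotation":[0,0,0]},{"jaw":5,"dp":[0,-1,-37],"rotation":[0,0,0]}]}'
python3 -m jog '{"targets":[{"jaw":5,"dp":[0,0,-3],"rotation":[0,0,0]},{"jaw":5,"dp":[0,0,-3],"rotation":[0,0,0]}]}'
python3 -m jog '{"targets":[{"jaw":5,"dp":[0,0,-4],"rotation":[0,0,0]},{"jaw":5,"dp":[0,0,-4],"rotation":[0,0,0]}]}'
```

```text
clock: 16.65
tcp_pos: [0.5964, 0.1969, 0.1514]
ee_rot: [-0.052, 3.141, 0.0]
force: [0.9, -0.6, -0.7]
finger_gap: 0.111
grasp_force: 80.3
clock: 16.9
tcp_pos: [0.5962, 0.1969, 0.1484]
ee_rot: [0.052, -3.141, -0.0]
force: [-0.4, 0.3, -0.8]
finger_gap: 0.108
grasp_force: 80.3
clock: 17.15
tcp_pos: [0.596, 0.1968, 0.144]
ee_rot: [0.052, -3.14, 0.0]
force: [-0.6, -0.2, -1.4]
finger_gap: 0.111
grasp_force: 80.3
```

```bash
python3 -m jog '{"targets":[{"jaw":5,"dp":[0,0,-3],"rotation":[0,0,0]},{"jaw":5,"dp":[0,0,-3],"rotation":[0,0,0]}]}'
python3 -m jog '{"targets":[{"jaw":5,"dp":[0,0,-3],"rotation":[0,0,0]},{"jaw":5,"dp":[0,0,-3],"rotation":[0,0,0]}]}'
python3 -m jog '{"targets":[{"jaw":5,"dp":[0,0,-2],"rotation":[0,0,0]},{"jaw":5,"dp":[0,0,-2],"rotation":[0,0,0]}]}'
```

```text
clock: 17.4
tcp_pos: [0.5961, 0.1968, 0.1411]
ee_rot: [0.052, -3.141, 0.0]
force: [-0.8, 0.6, -0.5]
finger_gap: 0.111
grasp_force: 80.3
clock: 17.65
tcp_pos: [0.5961, 0.1968, 0.1381]
ee_rot: [0.052, -3.141, 0.0]
force: [-0.6, -0.3, -1.4]
finger_gap: 0.106
grasp_force: 80.3
clock: 17.9
tcp_pos: [0.5965, 0.1968, 0.1372]
ee_rot: [-0.052, 3.14, 0.0]
force: [-1.5, -1.5, 4.6]
finger_gap: 0.116
grasp_force: 80.9
```

```bash
python3 -m jog '{"targets":[{"jaw":5,"dp":[0,0,-1],"rotation":[0,0,0]},{"jaw":5,"dp":[0,0,-1],"rotation":[0,0,0]}]}'
python3 -m jog '{"targets":[{"jaw":5,"dp":[0,0,0],"rotation":[0,0,-6]},{"jaw":5,"dp":[0,0,0],"rotation":[0,0,-12]},{"jaw":5,"dp":[0,0,0],"rotation":[0,0,-18]},{"jaw":5,"dp":[0,0,0],"rotation":[0,0,-24]},{"jaw":5,"dp":[0,0,0],"rotation":[0,0,-24]}]}'
python3 -c "
from h import *;o=get_obs();print(o['ft_torque'],o['joint_pos'])"
```

```text
clock: 18.15
tcp_pos: [0.5965, 0.1968, 0.137]
ee_rot: [-0.052, 3.14, -0.0]
force: [-2.7, -2.4, 6.4]
finger_gap: 0.111
grasp_force: 81.5
clock: 18.77
tcp_pos: [0.5968, 0.1967, 0.1371]
ee_rot: [0.603, 3.081, 0.0]
force: [-1.9, -1.5, 6.5]
finger_gap: 0.111
grasp_force: 81.5
[-0.31260084  0.55694982  0.08981873] [-0.16012913  0.34528409 -0.24727248  1.61973416  0.09042489  1.18616682
  0.75709162]
```

```bash
python3 -m jog '{"targets":[{"jaw":5,"dp":[0,0,0],"rotation":[0,0,-6]},{"jaw":5,"dp":[0,0,0],"rotation":[0,0,-12]},{"jaw":5,"dp":[0,0,0],"rotation":[0,0,-17]},{"jaw":5,"dp":[0,0,0],"rotation":[0,0,-21]},{"jaw":5,"dp":[0,0,0],"rotation":[0,0,-21]}]}'
python3 -m jog '{"targets":[{"jaw":5,"dp":[0,0,0],"rotation":[0,0,0]},{"jaw":5,"dp":[0,0,0],"rotation":[0,0,0]}]}'
python3 - <<'E'
from h import *
o=get_obs();print(o["ft_torque"],2*np.degrees(np.arctan2(*(np.sign(o["ee_rot"][1])*o["ee_rot"][:2])[::-1]))-180)
w=grab_frame("wrist")[:,:,::-1];cv2.imwrite("pics/wend.png",w)
N=np.radians
for a in (1.8,-43.2,-88.2): print(a,[proj("wrist",[.596+s*.0315*np.cos(N(a)),.1957+s*.0315*np.sin(N(a)),.121]).round(0) for s in(1,-1)])
# funnel still hanging: compare with post-hang picture
for n in("scene","side"):
    a=grab_frame(n)[:,:,::-1];b=cv2.imread(f"pics/{n}7.png");u,v=proj(n,[.576,-.159,.12]).astype(int)
    print(n,(cv2.absdiff(a,b)[v-25:v+25,u-22:u+22].max(2)>40).sum())
E
```

```text
clock: 19.4
tcp_pos: [0.5969, 0.196, 0.1371]
ee_rot: [1.154, 2.92, -0.001]
force: [-3.0, -2.5, 8.2]
finger_gap: 0.108
grasp_force: 81.6
clock: 19.65
tcp_pos: [0.5969, 0.196, 0.1371]
ee_rot: [1.154, 2.92, -0.0]
force: [-2.9, -2.6, 8.1]
finger_gap: 0.11
grasp_force: 81.6
[-0.62669487  0.53379513  0.10026341] -43.1208164101341
1.8 [array([361., 282.]), array([278., 204.])]
-43.2 [array([321., 296.]), array([321., 187.])]
-88.2 [array([280., 282.]), array([363., 204.])]
scene 0
side 0
```

```bash
python3 -c "
from rig import *;print(job_done())"
```

```text
the job is handed in; nothing more can be done
None
```

I've handed the job in, and the hand-in call gave no verdict. At the last reading (about 19.7 s) the gripper was holding the cap fully down in the neck, turned 45° clockwise to the dots. The funnel was hanging on the hook, unmoved since I released it.

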